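# Load a bearing through the sprung gate

### The arm

A 7-joint arm with a two-finger parallel gripper is mounted at the origin on a cart in front of the work surface, level with it; the furniture and walls round the work are solid. World frame = base frame: x ahead of the robot, y to its left, z up, the work surface at z = 0. Lengths are in m, angles in degrees, forces in N, time in s.
With the tool pointing down it reaches from about 0.4 to 0.925 m from the base axis. Payload 4.1 kg.
Tool frame: the origin (TCP) lies midway between the tips of the shut fingers; the grasp point (between the pads) lies 19 mm behind it; z points along the fingers, y is the direction in which the jaws open and shut (so a half turn about z gives the same grasp; the last joint's range is limited). The gripper opens to 85 mm and grips with 20 to 120 N. Pads are 22 mm wide; open, the fingers measure 114 mm over their backs; the gripper's body (76 mm by 85 mm) begins 54 mm behind the grasp point. The pads swing forward as they close: fully open they stand 13 mm farther back than shut.
Start: joints at [-75.229, 22.827, 2.584, 88.041, -1.071, 69.15, -2.905], TCP at [0.227, 0.609, 0.231] pointing down, gripper open.
Joint ranges: [-161.44, 161.44], [-28.35, 127.94], [-78.24, 83.42], [0, 140.83], [-78.03, 258.03], [13.02, 114.36], [-168.23, 168.23]. Speed limits (degrees/s): [147.25, 147.25, 180, 180, 180, 180, 180].

### API

Orientations are given as a 3x3 rotation matrix whose columns are the frame's x, y, z axes.
In Python, from station import r gives the robot as it stands.
- The arm moves only by the tool jog_arm, never from a script. Its argument "series" is a list of rows, each a list of 3 entries, a list of its own where there are three numbers: the shift along the tool's x, y, z in m, then the turn, a rotation vector about the tool's x, y, z in rad, then the finger opening in m, from 0 to 0.0854. A call has 1 to 12 rows; each row is the pose to reach, as a shift and turn from the pose commanded when the call began, along the tool's axes at that moment; what a row does not reach only later rows make up. A row lasts 1/12 s, in which the tool goes at most 41.7 mm and 7.16 degrees, less where a joint would pass 70% of its speed; a pose out of reach is approached as far as the arm can. A call with a gripper value outside its range is refused whole. The fingers move at their own pace and stop on an object; "force" is the grip in N (left out, the last holds). Time passes only in rows, so rows that repeat a pose let the fingers close. It gives the time, the measured TCP pose, the force and the opening at its end, in the units of the state.
- r.state(): the state, without advancing time (a new reading comes with each control period).
- r.read_camera(name): name is "scene" or "top"; returns a dict with "pixels" (480x640x3 uint8, red, green, blue), "fx", "fy", "cx", "cy" (pixels), "R" (3x3) and "t" (3): a world point X has camera coordinates R X + t. Camera axes: x right, y down, z forward; pixel columns grow to the right and rows downward; lengths in m; the calibration is good to about 2 mm. A picture is of the moment at which its call begins. There is no depth.
- r.hand_in(): hands the job in, once; it reports no verdict.
The state is a dict: "time_s": time; "joints": joint angles; "qvel": joint speeds; "joint_efforts": joint torques, N m; "tcp_pos": TCP position; "tool_rot": TCP orientation; "force": force on the tool from outside, world axes, zero at the start; "wrist_torque": the same for the moment, N m; "finger_gap": finger opening in m.
Only numpy, scipy, OpenCV 4.12 (cv2) and the standard library are available. Lean on these libraries where they do the work, as an engineer would, in place of code of your own. Each camera call takes 0.05 s, during which the arm holds its last target.

### The job

Pick up the ball bearing and lay it flat in the open mouth of the loading lane, then slide it along the lane, pushing it through the sprung swing gate, until it meets the sprung plunger at the end. Press it firmly against the plunger (about 10 N) for half a second so the plunger goes partly in, but never bottoms out, then withdraw so that the gate shuts behind the bearing, and leave the other loose things where they are.

Things in the scene. Friction and masses are not known exactly. Their poses are not given: they have to be found in the camera images.
- bearing: Plain steel ball bearing lying flat: a ring 52 mm in diameter and 15 mm high with a central bore, about 0.13 kg. Origin at the centre of its underside, z up.
- lane: Fixed metal loading lane, open from above, its faces polished and slippery (friction about 0.2). Base plate 4 mm thick (the lane's floor is 4 mm above the bench), 112 mm wide, x = -150 to +205 mm. Origin on the plate's underside below the middle of the shut gate; x points along the lane in the pushing direction, y to the left, z up. All walls stand 26 mm above the floor; gate and post end about 50 mm above it.
- lane_mouth (a point): Middle of the lane's open mouth, on its floor, at x = -85 mm of the lane. Bare floor from x = -150 to -100 mm, then funnel walls narrowing from 96 mm apart at x = -100 to 58 mm apart at x = -55 mm, then straight walls with inner faces at y = -29 and +29 mm up to the gate at x = 0.
- pen_center (a point): Point on the floor of the pen behind the gate, at x = +90 mm, y = 0 of the lane. The pen's walls have inner faces at y = -29 and +47 mm (room for the open gate); a low rail, 6 mm high, carries the lane's +29 mm guide face on through the gate to x = +138 mm. The bearing ends lying here or up to about 27 mm farther on.
- gate (a joint): Angle of the sprung gate: steel leaf 3 mm thick, 58 mm wide, 31 mm high (11 to 42 mm above the bench), closing the lane at x = 0. Upright pin at x = 0, y = +36 mm of the lane; the free edge swings to +x only. 0 = shut, 1.5 rad = open along the pen's +y wall. A spring shuts it (under 2 N at the free edge); anything standing behind it within 64 mm of the pin keeps it open.
- plunger (a joint): Travel of the sprung plunger at the pen's end, m: 0 = out, 0.009 = bottomed; it moves along lane x. Pad 40 mm wide, 23 mm high, at y = 0. Spring: 2 N to start plus 2 N per mm (10 N at 4 mm). Its block is clamped elsewhere each time: the pad's face at rest is at x = 118 to 143 mm, not measured, so find it by feel. Let go, it pushes the bearing a few mm back.
- tape_roll: Bystander: black tape roll lying flat, 89 mm in diameter, 19 mm high; origin at the centre of its underside.
- hex_nut: Bystander: steel hexagon nut, 34 mm across, 16 mm high; origin at the centre of its underside.
- driver: Bystander: screwdriver lying on the bench, 238 mm long; origin at the middle of its underside.
Not all that is in view belongs to the job. Of the things that look like the bearing, take the one that is farthest from the robot's base at the start.

How it is judged:
By the outcome, as a careful person would: the job done as asked, in the order asked, and still so for the second after the job is handed in, with the robot touching nothing.
It also fails if it takes over 72 s, if anything falls off the work surface, if the arm or the gripper's body presses on something with over 40 N, if the wrist force passes 120 N, or if a joint passes its speed limit or range.

## Working session

There is one attempt and no reset: what is moved stays moved. The work goes in short steps, Python scripts to look and compute and a tool call to move; the robot and the scene stay as the last step left them, time stands still between calls to the robot, and variables do not carry over. Pictures are saved under pics/ and viewed, and the job is handed in when it is done.

Besides the shell and the picture viewer there is one more tool, called as name(argument=value, ...), one argument or row to a line, values as JSON. jog_arm: Moves the arm, as the interface text tells. Its arguments: {"type":"object","properties":{"series":{"type":"array"},"force":{"type":"number"}},"required":["series"]}

```bash
mkdir -p pics; ls; python3 - <<'E'
from station import r
import cv2,pickle
s=r.state()
for k,v in s.items(): print(k,v)
for n in("scene","top"):
    c=r.read_camera(n); pickle.dump(c,open(n+"0.pkl","wb"))
    print(n,c["fx"],c["fy"],c["cx"],c["cy"],c["R"],c["t"])
    cv2.imwrite(f"pics/{n}0.png",cv2.cvtColor(c["pixels"],cv2.COLOR_RGB2BGR))
E
```

```text
pics
time_s 0.0
joints [-75.22788556  22.8726696    2.58333067  88.11612686  -1.07173984
  69.14861377  -2.90374816]
qvel [ 0.04465508 -0.08590763 -0.01724772  0.03080177  0.03270056  0.09116086
 -0.02810542]
joint_efforts [-4.14206233e-04 -4.75124109e+01  1.36457350e+00 -2.54214495e+01
  1.15492044e-02  9.85026330e-03  3.12457814e-05]
tcp_pos [0.22682872 0.60845086 0.23024093]
tool_rot [[-9.37039595e-01  3.49222709e-01 -5.44842340e-04]
 [ 3.49223101e-01  9.37037682e-01 -1.89955439e-03]
 [-1.52829729e-04 -1.97022921e-03 -9.99998047e-01]]
force [-0.50733585 -0.48735187  0.30482094]
wrist_torque [-0.00683444  0.02853684  0.05513845]
finger_gap 0.08516680434710765
scene 539.3032568589326 539.3032568589326 320.69167619215034 235.57833344459 [[ 0.66790118 -0.744163   -0.01137674]
 [-0.53822987 -0.47240171 -0.6979579 ]
 [ 0.51402006  0.47229021 -0.71604842]] [-0.14363113  0.45099648  0.51495934]
top 528.5121308016184 528.5121308016184 315.9895889490939 234.26233607887804 [[-0.02602076 -0.99943173  0.02142735]
 [-0.99236136  0.02323914 -0.12115641]
 [ 0.12058961 -0.02441625 -0.99240213]] [0.27583431 0.51332556 1.01683232]
```

View pics/scene0.png

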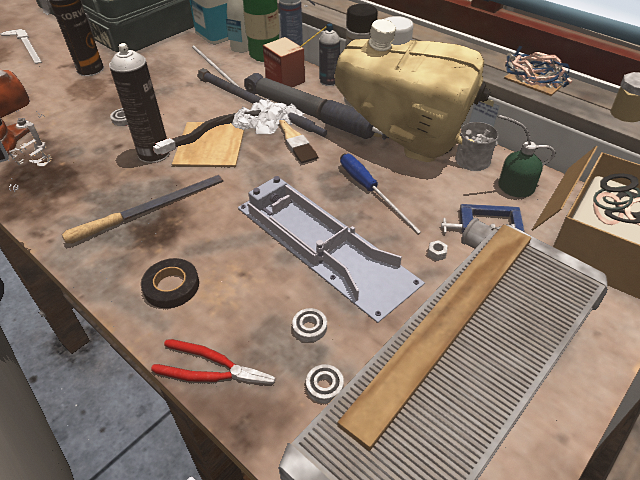

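View pics/top0.png

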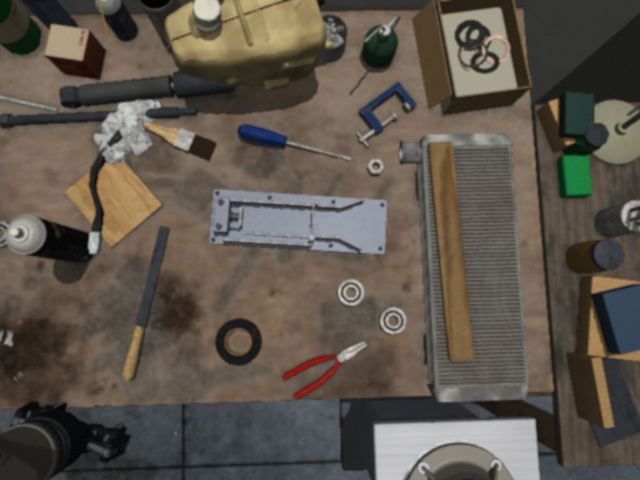

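```bash
cat > h.py <<'E'
import numpy as np,pickle,cv2
def ray(c,u,v,z=0.):
    R=np.array(c["R"]);t=np.array(c["t"])
    d=R.T@np.array([(u-c["cx"])/c["fx"],(v-c["cy"])/c["fy"],1]);o=-R.T@t
    return o+d*(z-o[2])/d[2]
def proj(c,X):
    p=np.array(c["R"])@np.array(X)+np.array(c["t"]); return c["fx"]*p[0]/p[2]+c["cx"],c["fy"]*p[1]/p[2]+c["cy"]
def crop(c,u0,v0,u1,v1,s,fn):
    im=cv2.cvtColor(c["pixels"],cv2.COLOR_RGB2BGR)[v0:v1,u0:u1]
    cv2.imwrite(fn,cv2.resize(im,None,fx=s,fy=s,interpolation=cv2.INTER_CUBIC))
E
python3 - <<'E'
from h import *
S=pickle.load(open("scene0.pkl","rb"));T=pickle.load(open("top0.pkl","rb"))
for n,u,v in(("T",351,292),("T",393,320),("T",3,234),("S",310,322),("S",324,381),("S",120,115)):
    p=ray(T if n=="T" else S,u,v,0.0075);print(n,u,v,p.round(4),np.hypot(p[0],p[1]))
crop(T,200,180,400,330,4,"pics/topc.png")
a=cv2.cvtColor(S["pixels"],cv2.COLOR_RGB2BGR)[80:180,80:200]
b=cv2.cvtColor(T["pixels"],cv2.COLOR_RGB2BGR)[190:290,0:120]
c=cv2.cvtColor(S["pixels"],cv2.COLOR_RGB2BGR)[300:400,270:390]
d=cv2.cvtColor(T["pixels"],cv2.COLOR_RGB2BGR)[260:360,310:430]
m=np.vstack([np.hstack([a,b]),np.hstack([c,d])])
cv2.imwrite("pics/cand.png",cv2.resize(m,None,fx=3,fy=3,interpolation=cv2.INTER_CUBIC))
E
```

```text
T 351 292 [0.405  0.1958 0.0075] 0.4498190624736223
T 393 320 [0.3476 0.1142 0.0075] 0.36591865837910764
T 3 234 [0.5376 0.8859 0.0075] 1.0362448762091148
S 310 322 [0.4117 0.1981 0.0075] 0.45691234182126905
S 324 381 [0.3521 0.1168 0.0075] 0.3709713482504392
S 120 115 [0.5421 0.9002 0.0075] 1.050869428613813
```

View pics/cand.png

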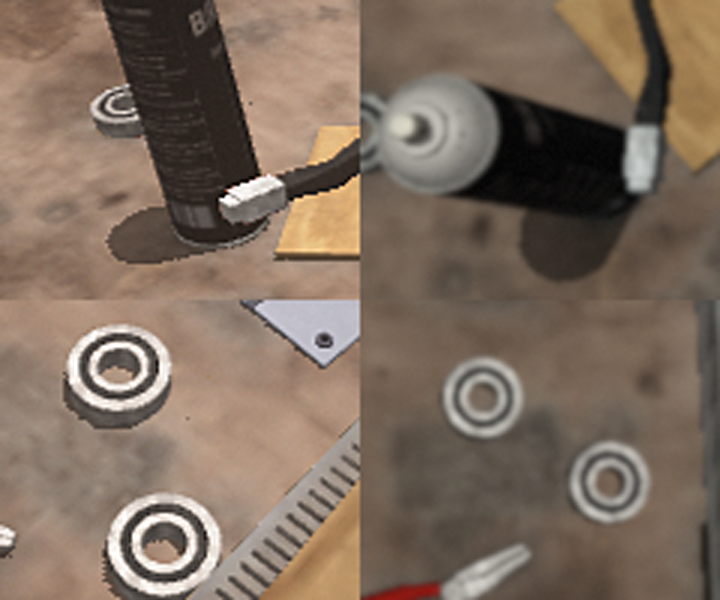

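View pics/topc.png

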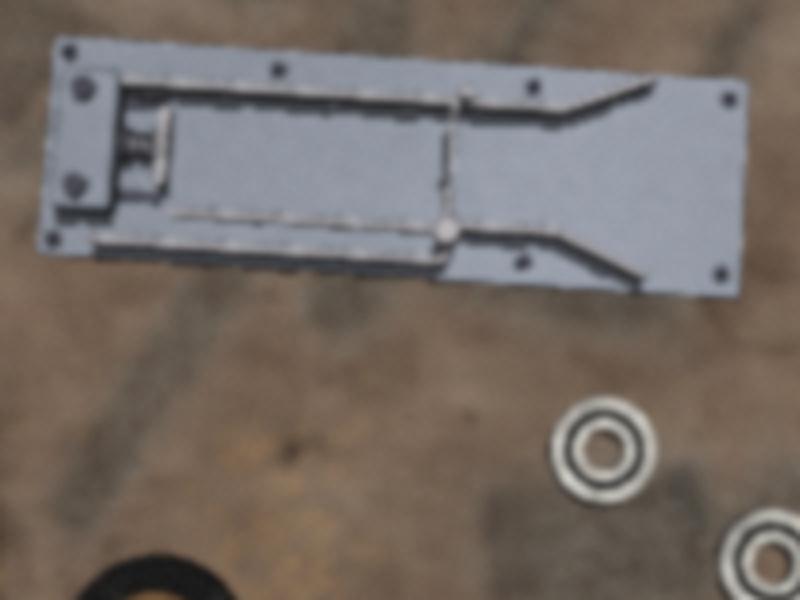

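```bash
python3 - <<'E'
from h import *
S=pickle.load(open("scene0.pkl","rb"));T=pickle.load(open("top0.pkl","rb"))
def ov(c,cands,box,s,fn):
    im=cv2.cvtColor(c["pixels"],cv2.COLOR_RGB2BGR); u0,v0,u1,v1=box
    im=cv2.resize(im[v0:v1,u0:u1],None,fx=s,fy=s,interpolation=cv2.INTER_CUBIC)
    for x,y in cands:
        for rr,z,col in((.026,.015,(0,255,0)),(.026,0,(0,0,255))):
            pts=[proj(c,(x+rr*np.cos(a),y+rr*np.sin(a),z)) for a in np.linspace(0,6.28,60)]
            pts=((np.array(pts)+.5-[u0,v0])*s).astype(np.int32); cv2.polylines(im,[pts],True,col,1)
    return im
a=ov(S,[(.544,.90)],(90,70,170,140),5,0); b=ov(S,[],(90,70,170,140),5,0)
c=ov(T,[(.544,.90)],(0,200,80,270),5,0); 
d=ov(S,[(.4095,.1975),(.350,.1165)],(280,300,360,370),5,0)
cv2.imwrite("pics/ov.png",np.vstack([np.hstack([b,a]),np.hstack([c,d])])[:,:800])
E
```

```text
(no output)
```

View pics/ov.png

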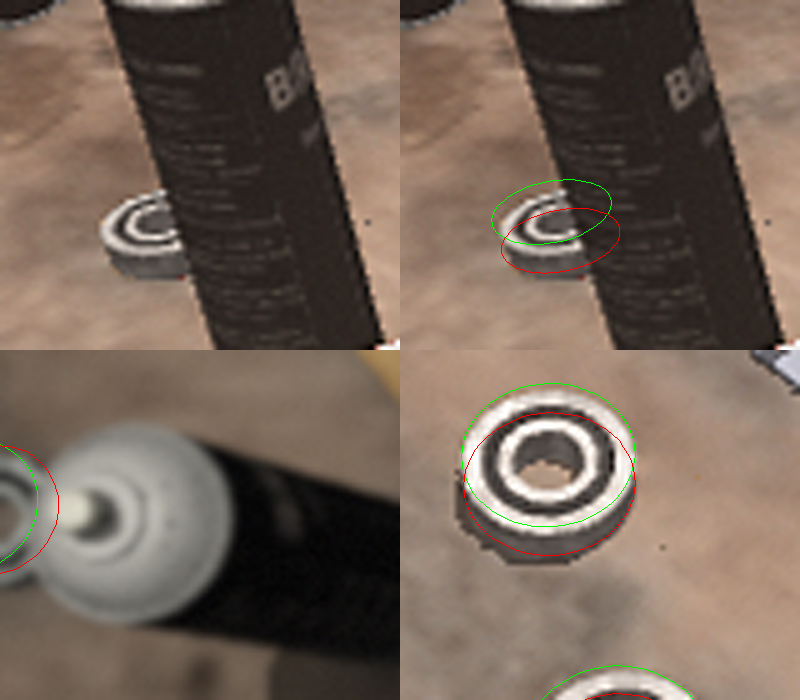

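```bash
python3 - <<'E'
from h import *
S=pickle.load(open("scene0.pkl","rb"));T=pickle.load(open("top0.pkl","rb"))
print("can base",ray(S,153,152).round(3),ray(T,88,242).round(3))
for x,y in((.53,.893),(.535,.893),(.535,.89)): print(proj(S,(x,y,.015)),proj(T,(x,y,.015)))
r1=ray(S,310,324,.015);print(r1)
crop(T,330,270,420,340,8,"pics/b2.png")
crop(S,280,295,360,410,5,"pics/b3.png")
E
```

```text
can base [0.514 0.74  0.   ] [0.518 0.721 0.   ]
(np.float64(116.22533576238436), np.float64(115.60835098333771)) (np.float64(-2.988025341870923), np.float64(237.4561480021978))
(np.float64(118.16251711936678), np.float64(114.65661494871507)) (np.float64(-2.8697421371875294), np.float64(234.94403327368718))
(np.float64(118.92699141419035), np.float64(115.15094126774198)) (np.float64(-1.3305985389058037), np.float64(234.9087165964509))
[0.40532643 0.19194723 0.015     ]
```

View pics/b2.png

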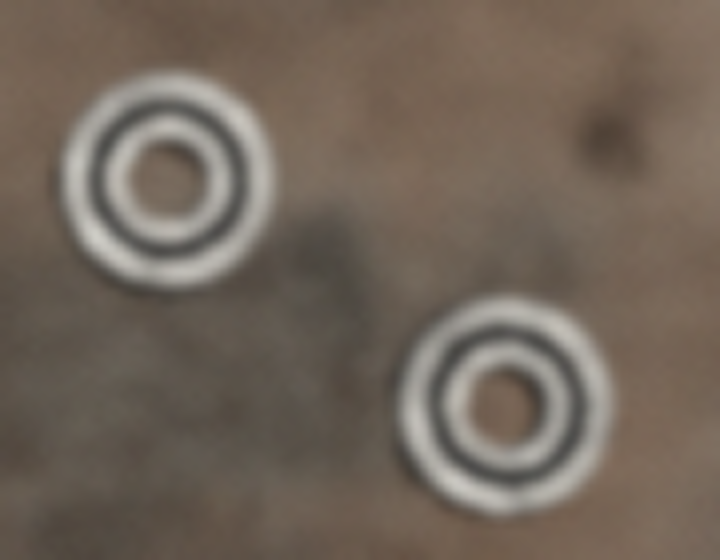

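View pics/b3.png

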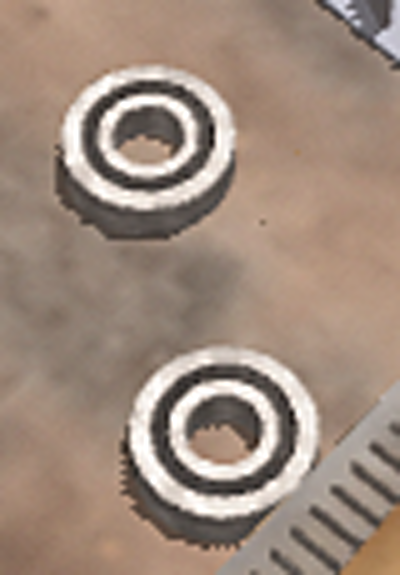

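```bash
python3 - <<'E'
from h import *
S=pickle.load(open("scene0.pkl","rb"))
crop(S,230,165,430,325,4,"pics/sl.png")
E
```

```text
(no output)
```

View pics/sl.png

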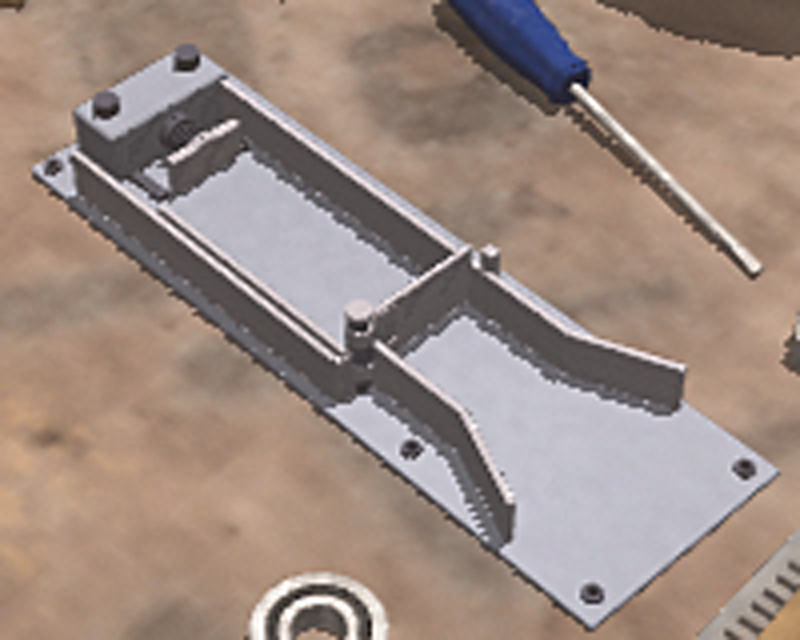

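```bash
cat > fit.py <<'E'
from h import *
from scipy.optimize import least_squares
S=pickle.load(open("scene0.pkl","rb"));T=pickle.load(open("top0.pkl","rb"))
def px(p,o,s): return [(p[0]+.5)/s-.5+o[0],(p[1]+.5)/s-.5+o[1]]
oT=[(.205,-.056,.004,55,37),(.205,.056,.004,38,253),(-.15,-.056,.004,748,79),(-.15,.056,.004,741,297),(0,.036,.054,447,230)]
oS=[(-.15,-.056,.004,778,470),(-.15,.056,.004,593,627),(.205,.056,.004,34,172),(0,.036,.054,358,308)]
def W(q,p):
    c,s=np.cos(q[2]),np.sin(q[2]); return np.array([q[0]+c*p[0]-s*p[1],q[1]+s*p[0]+c*p[1],p[2]])
def res(q,sel):
    o=[]
    for c,L,off in(( T,oT,(200,180)),(S,oS,(230,165))):
        if (c is T and 'T' in sel) or (c is S and 'S' in sel):
            for a in L: o+=list(np.array(proj(c,W(q,a[:3])))-px(a[3:],off,4))
    return np.array(o)
if __name__=="__main__":
    for sel in("T","S","TS"):
        f=least_squares(res,[.55,.27,1.55],args=(sel,)); print(sel,f.x.round(4),np.degrees(f.x[2]).round(2),res(f.x,sel).round(1).reshape(-1,2).tolist())
    q=f.x
    for n,p in(("mouth",(-.085,0)),("m-.12",(-.125,0)),("gate",(0,0)),("pen",(.09,0))): print(n,W(q,(*p,0)).round(4))
    b=[]
    for c,p in((T,px((168,182),(330,270),8)),(S,px((149,137),(280,295),5))):
        x=ray(c,*p,.015);b.append(x);print("bearing",p,x.round(4))
    print(np.mean(b,0).round(4))
    # plunger pad top centre, z=.004+.023?
    for c,p in((T,px((163,148),(200,180),4)),(S,px((205,142),(230,165),4))):
        x=ray(c,*p,.027); d=x[:2]-q[:2]; cc,ss=np.cos(q[2]),np.sin(q[2]); print("pad lane",cc*d[0]+ss*d[1],-ss*d[0]+cc*d[1])
E
python3 fit.py
```

```text
T [0.5481 0.2695 1.4862] 85.16 [[0.0, -0.2], [-0.3, 0.4], [0.4, 0.1], [-0.2, 0.1], [0.1, -0.4]]
S [0.5506 0.2674 1.4811] 84.86 [[0.9, 0.4], [-0.2, 0.6], [-1.2, -0.7], [0.5, -0.8]]
TS [0.5494 0.2683 1.486 ] 85.14 [[0.6, -0.8], [0.2, -0.2], [0.9, -0.5], [0.3, -0.5], [0.7, -1.0], [0.1, 0.2], [-0.8, 0.6], [-2.4, -0.2], [-0.4, -0.6]]
mouth [0.5422 0.1836 0.    ]
m-.12 [0.5388 0.1438 0.    ]
gate [0.5494 0.2683 0.    ]
pen [0.557 0.358 0.   ]
bearing [350.5625, 292.3125] [0.4043 0.1973 0.015 ]
bearing [309.4, 322.0] [0.4074 0.1951 0.015 ]
[0.4058 0.1962 0.015 ]
pad lane 0.1439211803089105 0.0027122293280585144
pad lane 0.14154516841995327 -0.001925920106949022
```

```bash
cat > mv.py <<'E'
from h import *
from fit import W
from scipy.spatial.transform import Rotation as Ro
Q=(.5494,.2683,1.486)
def tgtR(yaw=Q[2]):
    y=np.array([np.cos(yaw),np.sin(yaw),0]);z=np.array([0,0,-1.]);return np.column_stack([np.cross(y,z),y,z])
def go(s,p,R=None):
    R0=np.array(s["tool_rot"]);d=R0.T@(np.array(p)-s["tcp_pos"]);
    w=Ro.from_matrix(R0.T@(tgtR() if R is None else R)).as_rotvec()
    print("shift",d.round(4),"rot",w.round(4))
def lane(s):
    d=np.array(s["tcp_pos"][:2])-Q[:2];c,n=np.cos(Q[2]),np.sin(Q[2]);f=np.array(s["force"])
    print("t",round(s["time_s"],2),"lane",(c*d[0]+n*d[1]).round(4),(-n*d[0]+c*d[1]).round(4),"z",round(s["tcp_pos"][2],4),"F lane",(c*f[0]+n*f[1]).round(2),(-n*f[0]+c*f[1]).round(2),f[2].round(2),"gap",round(s["finger_gap"],4),"tcp",np.round(s["tcp_pos"],4))
E
python3 - <<'E'
from mv import *
from station import r
s=r.state();go(s,(.4058,.1962,.08));lane(s)
E
```

```text
shift [-0.3117 -0.3236  0.151 ] rot [-1.800e-03 -1.000e-04 -2.718e-01]
t 0.1 lane 0.3117 0.3503 z 0.2304 F lane -0.52 0.21 0.19 gap 0.0855 tcp [0.2268 0.6085 0.2304]
```

Three rings look like the bearing. In the top view they are at (351,292), 0.45 m from the base; (393,320), 0.37 m; and one half hidden behind the spray can at the picture edge (3,234), about 1.04 m.

The last is literally the farthest. It lies well beyond the 0.925 m reach, behind the can and partly out of frame, so it looks like background clutter. Of the reachable ones in the work area, (351,292) is the farthest, and the enlarged crop shows it is a clear ring of the right size. I'll take that one.

jog_arm(
  series=[
    [[-0.031,-0.032,0],[0,0,-0.03],0.085],
    [[-0.062,-0.065,0],[0,0,-0.06],0.085],
    [[-0.093,-0.097,0.005],[0,0,-0.09],0.085],
    [[-0.122,-0.127,0.01],[0,0,-0.12],0.085],
    [[-0.15,-0.156,0.02],[0,0,-0.15],0.085],
    [[-0.178,-0.185,0.03],[0,0,-0.18],0.085],
    [[-0.205,-0.214,0.045],[0,0,-0.21],0.085],
    [[-0.232,-0.242,0.06],[0,0,-0.24],0.085],
    [[-0.259,-0.27,0.075],[-0.001,0,-0.272],0.085],
    [[-0.286,-0.298,0.09],[-0.002,0,-0.272],0.085],
    [[-0.312,-0.324,0.11],[-0.002,0,-0.272],0.085],
    [[-0.312,-0.324,0.13],[-0.002,0,-0.272],0.085],
  ],
)

```text
time_s: 1.1
tcp_pos: [0.409, 0.1907, 0.1016]
tool_rot: [[-0.996, 0.093, 0.004], [0.093, 0.996, 0.001], [-0.004, 0.001, -1.0]]
force: [0.3, -0.1, 0.3]
finger_gap: 0.085
```

```bash
python3 - <<'E'
from mv import *
from station import r
c=r.read_camera("scene");crop(c,200,180,440,400,3,"pics/s1.png")
s=r.state();go(s,(.4058,.1962,.002));lane(s)
E
```

```text
shift [-0.0003  0.0071  0.0948] rot [-0.0043 -0.0041 -0.008 ]
t 1.15 lane -0.0907 0.137 z 0.0969 F lane -1.81 0.25 -2.83 gap 0.0848 tcp [0.4052 0.1895 0.0969]
```

View pics/s1.png

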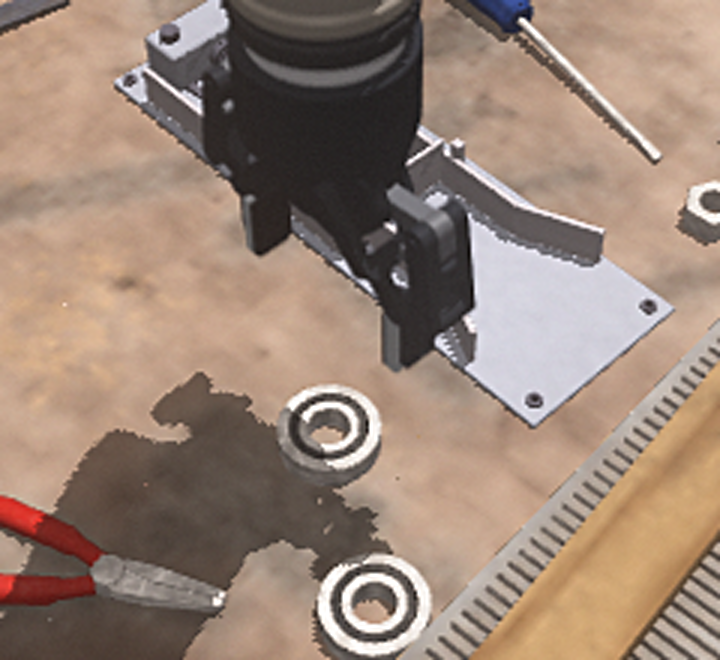

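jog_arm(
  series=[
    [[0,0,0],[0,0,0],0.085],
    [[0,0,0],[0,0,0],0.085],
    [[0,0,0],[0,0,0],0.085],
  ],
)

```text
time_s: 1.4
tcp_pos: [0.4065, 0.1987, 0.1024]
tool_rot: [[-0.997, 0.082, 0.002], [0.082, 0.997, 0.004], [-0.002, 0.004, -1.0]]
force: [-0.3, 0.3, -0.1]
finger_gap: 0.0849
```

```bash
python3 - <<'E'
from mv import *
from station import r
s=r.state();go(s,(.4058,.1962,.002));lane(s)
E
```

```text
shift [ 0.0007 -0.0029  0.1004] rot [0.0039 0.0017 0.0028]
t 1.4 lane -0.0815 0.1365 z 0.1024 F lane 0.3 0.36 -0.06 gap 0.0849 tcp [0.4065 0.1987 0.1024]
```

jog_arm(
  series=[
    [[0,0,0.03],[0,0,0],0.085],
    [[0,0,0.06],[0,0,0],0.085],
    [[0,0,0.08],[0,0,0],0.085],
    [[0,0,0.09],[0,0,0],0.085],
    [[0,0,0.095],[0,0,0],0.085],
    [[0,0,0.098],[0,0,0],0.085],
    [[0,0,0.098],[0,0,0],0.085],
    [[0,0,0.098],[0,0,0],0.085],
  ],
)

```text
time_s: 2.07
tcp_pos: [0.4072, 0.1976, 0.0043]
tool_rot: [[-0.996, 0.084, 0.002], [0.084, 0.996, 0.003], [-0.002, 0.004, -1.0]]
force: [0.3, -0.6, 0.6]
finger_gap: 0.0848
```

```bash
python3 - <<'E'
from mv import *
from station import r
c=r.read_camera("scene");crop(c,240,270,380,400,5,"pics/s2.png")
s=r.state();go(s,(.4058,.1962,.002));lane(s)
E
```

```text
shift [ 0.0013 -0.0014  0.0024] rot [0.0037 0.0022 0.0003]
t 2.12 lane -0.0826 0.1357 z 0.0044 F lane 0.56 0.11 -0.06 gap 0.0852 tcp [0.4072 0.1975 0.0044]
```

View pics/s2.png

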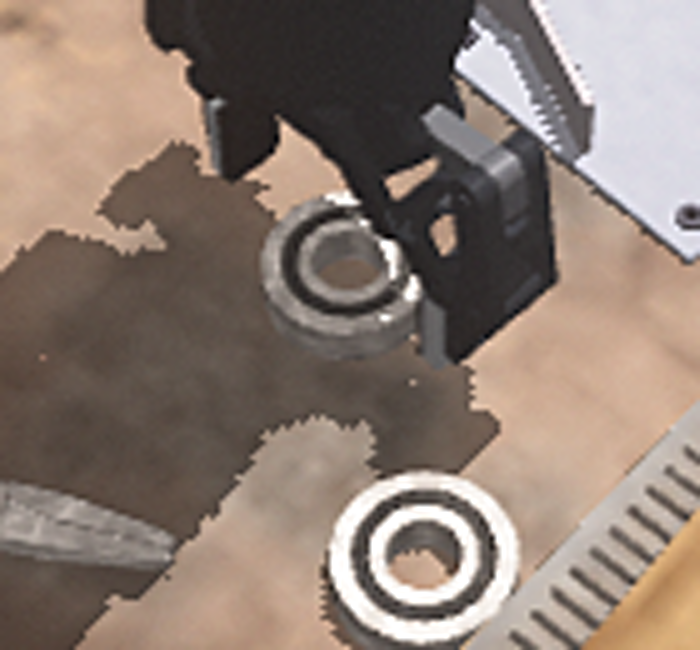

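jog_arm(
  series=[
    [[0.001,-0.001,0.002],[0.003,0.002,0],0.085],
    [[0.001,-0.001,0.003],[0.003,0.002,0],0.06],
    [[0.001,-0.001,0.003],[0.003,0.002,0],0.045],
    [[0.001,-0.001,0.003],[0.003,0.002,0],0.04],
    [[0.001,-0.001,0.003],[0.003,0.002,0],0.04],
    [[0.001,-0.001,0.003],[0.003,0.002,0],0.04],
    [[0.001,-0.001,0.003],[0.003,0.002,0],0.04],
    [[0.001,-0.001,0.003],[0.003,0.002,0],0.04],
  ],
  force=40,
)

```text
time_s: 2.78
tcp_pos: [0.4053, 0.1959, 0.0008]
tool_rot: [[-0.996, 0.085, -0.002], [0.085, 0.996, -0.0], [0.002, -0.001, -1.0]]
force: [-1.3, -0.8, 5.4]
finger_gap: 0.0499
```

jog_arm(
  series=[
    [[0,0,-0.01],[0,0,0],0.04],
    [[0,0,-0.03],[0,0,0],0.04],
    [[0,0,-0.05],[0,0,0],0.04],
    [[0,0,-0.06],[0,0,0],0.04],
    [[0,0,-0.06],[0,0,0],0.04],
    [[0,0,-0.06],[0,0,0],0.04],
  ],
)

```text
time_s: 3.28
tcp_pos: [0.4054, 0.1961, 0.0606]
tool_rot: [[-0.996, 0.084, -0.001], [0.084, 0.996, -0.0], [0.001, -0.0, -1.0]]
force: [0.2, -0.4, -2.1]
finger_gap: 0.0497
```

```bash
python3 - <<'E'
from mv import *
from station import r
c=r.read_camera("scene");crop(c,200,180,400,380,3,"pics/s3.png")
c=r.read_camera("top");crop(c,300,220,420,340,4,"pics/t3.png")
s=r.state();go(s,(*W(Q,(-.085,0,0))[:2],.06));lane(s)
E
```

```text
shift [-0.1383 -0.0002 -0.0009] rot [-0.002  -0.0031  0.0002]
t 3.38 lane -0.0848 0.1383 z 0.0595 F lane -0.49 0.13 -0.87 gap 0.0501 tcp [0.4045 0.1955 0.0595]
```

View pics/s3.png

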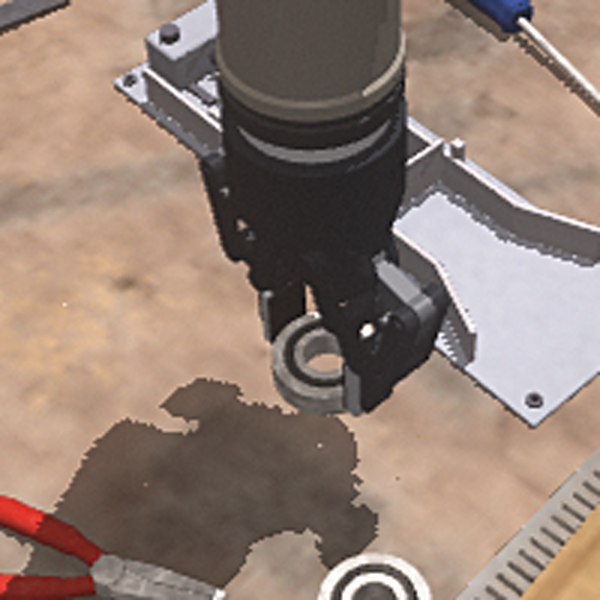

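View pics/t3.png

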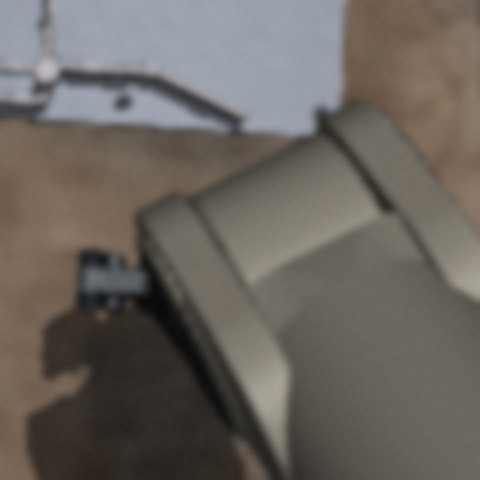

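jog_arm(
  series=[
    [[-0.02,0,0],[0,0,0],0.04],
    [[-0.05,0,0],[0,0,0],0.04],
    [[-0.085,0,0],[0,0,0],0.04],
    [[-0.115,0,0],[0,0,0],0.04],
    [[-0.132,0,0],[0,0,0],0.04],
    [[-0.138,0,0],[0,0,0],0.04],
    [[-0.138,0,0],[0,0,0],0.04],
    [[-0.138,0,0],[0,0,0],0.04],
    [[-0.138,0,0],[0,0,0],0.04],
  ],
)

```text
time_s: 4.13
tcp_pos: [0.5405, 0.1844, 0.0592]
tool_rot: [[-0.996, 0.084, -0.005], [0.084, 0.996, -0.001], [0.005, -0.002, -1.0]]
force: [-0.3, -0.3, -2.0]
finger_gap: 0.0501
```

```bash
python3 - <<'E'
from mv import *
from station import r
c=r.read_camera("scene");crop(c,280,180,440,340,4,"pics/s4.png")
s=r.state();go(s,(*W(Q,(-.085,0,0))[:2],.006));lane(s)
E
```

```text
shift [-0.0017 -0.0007  0.0535] rot [-0.0014 -0.0041  0.0012]
t 4.18 lane -0.0842 0.0015 z 0.0595 F lane -0.61 -0.77 -2.48 gap 0.0502 tcp [0.5408 0.1845 0.0595]
```

View pics/s4.png

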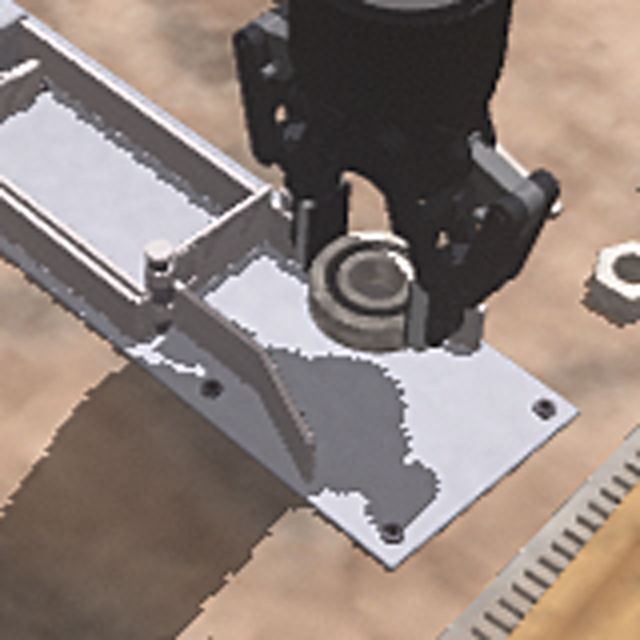

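jog_arm(
  series=[
    [[-0.001,0,0.02],[0,-0.003,0],0.04],
    [[-0.001,0,0.038],[0,-0.003,0],0.04],
    [[-0.001,0,0.047],[0,-0.003,0],0.04],
    [[-0.001,0,0.051],[0,-0.003,0],0.04],
    [[-0.001,0,0.053],[0,-0.003,0],0.04],
    [[-0.001,0,0.053],[0,-0.003,0],0.04],
    [[-0.001,0,0.053],[0,-0.003,0],0.04],
  ],
)

```text
time_s: 4.77
tcp_pos: [0.5443, 0.1844, 0.0078]
tool_rot: [[-0.996, 0.085, 0.003], [0.085, 0.996, -0.0], [-0.003, -0.0, -1.0]]
force: [0.3, 0.3, -1.0]
finger_gap: 0.0501
```

```bash
python3 - <<'E'
from mv import *
from station import r
s=r.state();go(s,(*W(Q,(-.085,0,0))[:2],.005));lane(s)
E
```

```text
shift [ 0.002  -0.0009  0.0028] rot [-0.0003  0.0025  0.0001]
t 4.77 lane -0.0841 -0.002 z 0.0078 F lane 0.29 -0.3 -1.04 gap 0.0501 tcp [0.5443 0.1844 0.0078]
```

jog_arm(
  series=[
    [[0.001,0,0.002],[0,0.002,0],0.04],
    [[0.001,0,0.002],[0,0.002,0],0.04],
    [[0.001,0,0.002],[0,0.002,0],0.052],
    [[0.001,0,0.002],[0,0.002,0],0.056],
    [[0.001,0,0.002],[0,0.002,0],0.064],
    [[0.001,0,0.002],[0,0.002,0],0.07],
    [[0.001,0,0.002],[0,0.002,0],0.07],
  ],
)

```text
time_s: 5.35
tcp_pos: [0.543, 0.1843, 0.0053]
tool_rot: [[-0.996, 0.085, -0.0], [0.085, 0.996, -0.001], [0.0, -0.001, -1.0]]
force: [0.5, 0.1, 0.6]
finger_gap: 0.0699
```

jog_arm(
  series=[
    [[0,0,-0.01],[0,0,0],0.07],
    [[0,0,-0.03],[0,0,0],0.07],
    [[0,0,-0.055],[0,0,0],0.07],
    [[0,-0.01,-0.07],[0,0,0],0.03],
    [[0,-0.03,-0.07],[0,0,0],0],
    [[0,-0.05,-0.07],[0,0,0],0],
    [[0,-0.06,-0.07],[0,0,0],0],
    [[0,-0.06,-0.07],[0,0,0],0],
    [[0,-0.06,-0.07],[0,0,0],0],
  ],
)

```text
time_s: 6.1
tcp_pos: [0.5378, 0.1246, 0.0754]
tool_rot: [[-0.996, 0.086, -0.0], [0.086, 0.996, -0.0], [0.0, -0.0, -1.0]]
force: [0.2, 1.0, -0.6]
finger_gap: 0.0002
```

```bash
python3 - <<'E'
from mv import *
from station import r
c=r.read_camera("scene");crop(c,280,180,440,340,4,"pics/s5.png")
c=r.read_camera("top");crop(c,280,180,400,300,4,"pics/t5.png")
s=r.state();go(s,(*W(Q,(-.145,0,0))[:2],.009));lane(s)
E
```

```text
shift [ 0.0004 -0.0023  0.0661] rot [ 0.0001 -0.0007  0.0017]
t 6.2 lane -0.1427 -0.0004 z 0.0751 F lane 0.61 0.12 -0.2 gap 0.0 tcp [0.5377 0.1261 0.0751]
```

View pics/s5.png

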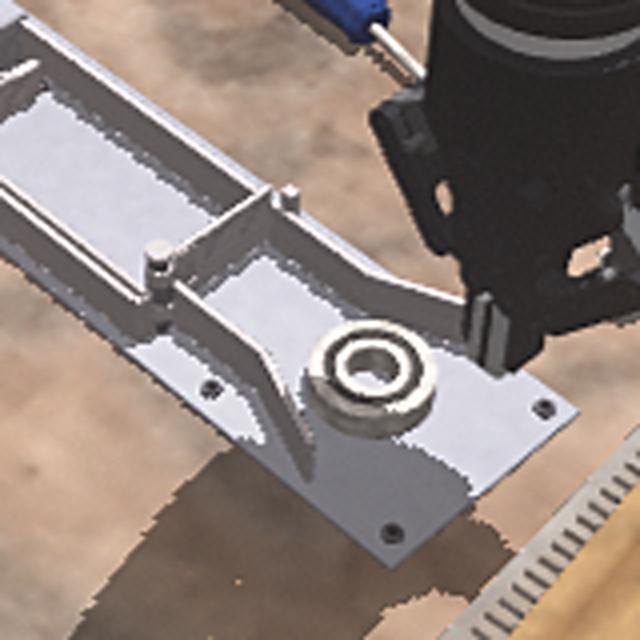

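View pics/t5.png

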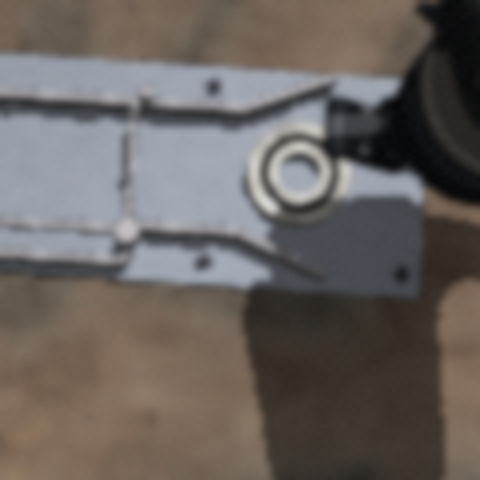

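```bash
python3 - <<'E'
from mv import *
S=pickle.load(open("scene0.pkl","rb"));T=pickle.load(open("top0.pkl","rb"))
for c,u,q,o in((T,(298,172),(.5481,.2695,1.4862),(280,180)),(S,(373,368),(.5506,.2674,1.4811),(280,180))):
    x=ray(c,(u[0]+.5)/4-.5+o[0],(u[1]+.5)/4-.5+o[1],.019)
    for qq in(q,Q):
        d=x[:2]-qq[:2];cc,n=np.cos(qq[2]),np.sin(qq[2]);print(x,cc*d[0]+n*d[1],-n*d[0]+cc*d[1])
E
```

```text
[0.542804   0.18581696 0.019     ] -0.0838312678629119 -0.0017937717602817503
[0.542804   0.18581696 0.019     ] -0.08274532226378795 -0.00041357525728540935
[0.54493949 0.18294771 0.019     ] -0.08461983221671414 -0.0019271554165911147
[0.54493949 0.18294771 0.019     ] -0.08542339194031394 -0.0027844103656230364
```

jog_arm(
  series=[
    [[0,-0.002,0.025],[0,0,0],0],
    [[0,-0.002,0.045],[0,0,0],0],
    [[0,-0.002,0.058],[0,0,0],0],
    [[0,-0.002,0.063],[0,0,0],0],
    [[0,-0.002,0.065],[0,0,0],0],
    [[0,-0.002,0.065],[0,0,0],0],
    [[0,-0.002,0.065],[0,0,0],0],
  ],
)

```text
time_s: 6.78
tcp_pos: [0.5382, 0.1231, 0.0108]
tool_rot: [[-0.996, 0.084, 0.001], [0.084, 0.996, -0.0], [-0.001, -0.0, -1.0]]
force: [0.4, -0.1, 0.4]
finger_gap: -0.0001
```

```bash
python3 - <<'E'
from mv import *
from station import r
s=r.state();go(s,(*W(Q,(-.12,0,0))[:2],.009));lane(s)
E
```

```text
shift [0.0012 0.0257 0.0018] rot [-0.0002  0.0006  0.0007]
t 6.78 lane -0.1457 -0.0012 z 0.0108 F lane -0.04 -0.4 0.42 gap -0.0001 tcp [0.5382 0.1231 0.0108]
```

jog_arm(
  series=[
    [[0,0.005,0.001],[0,0,0],0],
    [[0,0.01,0.001],[0,0,0],0],
    [[0,0.015,0.001],[0,0,0],0],
    [[0,0.02,0.001],[0,0,0],0],
    [[0,0.025,0.001],[0,0,0],0],
    [[0,0.03,0.001],[0,0,0],0],
    [[0,0.035,0.001],[0,0,0],0],
    [[0,0.04,0.001],[0,0,0],0],
    [[0,0.045,0.001],[0,0,0],0],
    [[0,0.05,0.001],[0,0,0],0],
    [[0,0.055,0.001],[0,0,0],0],
    [[0,0.06,0.001],[0,0,0],0],
  ],
)

```text
time_s: 7.78
tcp_pos: [0.5427, 0.1825, 0.0092]
tool_rot: [[-0.996, 0.085, -0.001], [0.085, 0.996, -0.001], [0.001, -0.001, -1.0]]
force: [-0.2, -2.8, 2.4]
finger_gap: 0.0
```

```bash
python3 - <<'E'
from mv import *
from station import r
c=r.read_camera("scene");crop(c,260,180,420,340,4,"pics/s6.png")
c=r.read_camera("top");crop(c,260,180,380,300,4,"pics/t6.png")
s=r.state();go(s,(*W(Q,(-.08,0,0))[:2],.009));lane(s)
E
```

```text
shift [0.0004 0.0048 0.0001] rot [ 0.0001 -0.0004  0.0016]
t 7.88 lane -0.0848 -0.0004 z 0.0091 F lane -1.03 -0.12 0.65 gap -0.0004 tcp [0.5426 0.1838 0.0091]
```

View pics/s6.png

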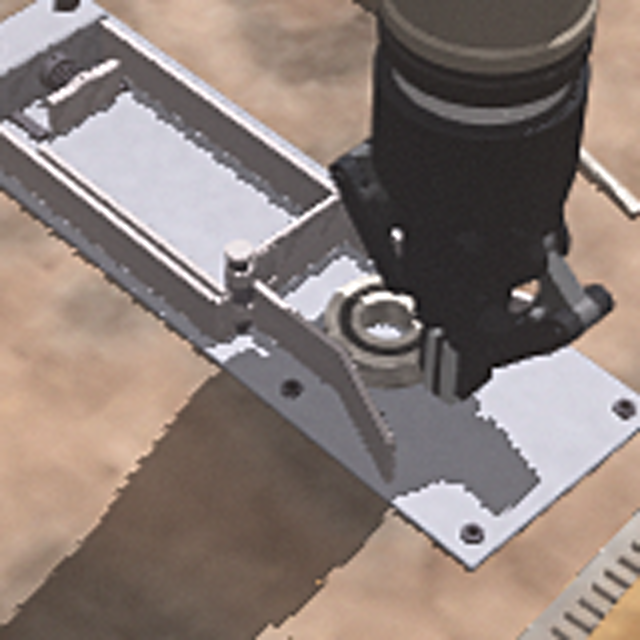

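View pics/t6.png

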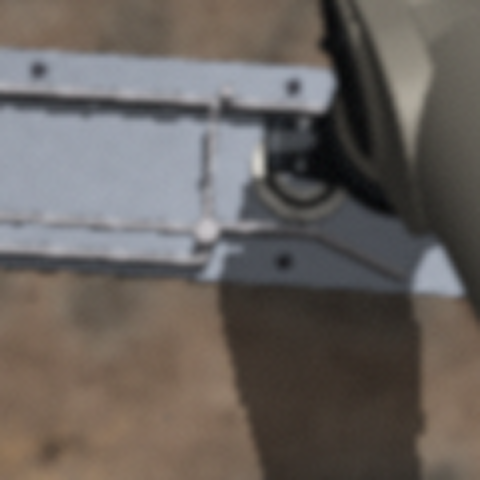

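jog_arm(
  series=[
    [[0,0.005,0],[0,0,0],0],
    [[0,0.01,0],[0,0,0],0],
    [[0,0.015,0],[0,0,0],0],
    [[0,0.02,0],[0,0,0],0],
    [[0,0.025,0],[0,0,0],0],
    [[0,0.03,0],[0,0,0],0],
    [[0,0.035,0],[0,0,0],0],
    [[0,0.04,0],[0,0,0],0],
    [[0,0.045,0],[0,0,0],0],
    [[0,0.05,0],[0,0,0],0],
    [[0,0.055,0],[0,0,0],0],
    [[0,0.06,0],[0,0,0],0],
  ],
)

```text
time_s: 8.88
tcp_pos: [0.5479, 0.2425, 0.0091]
tool_rot: [[-0.996, 0.085, -0.0], [0.085, 0.996, -0.001], [0.0, -0.001, -1.0]]
force: [0.7, -3.2, -0.9]
finger_gap: -0.0001
```

```bash
python3 - <<'E'
from mv import *
from station import r
c=r.read_camera("scene");crop(c,240,170,400,330,4,"pics/s7.png")
s=r.state();go(s,(*W(Q,(-.02,0,0))[:2],.009));lane(s)
E
```

```text
shift [0.0002 0.0041 0.0001] rot [ 0.0005 -0.0007  0.0014]
t 8.93 lane -0.0241 -0.0002 z 0.0091 F lane -1.69 -1.17 0.01 gap 0.0002 tcp [0.5476 0.2442 0.0091]
```

View pics/s7.png

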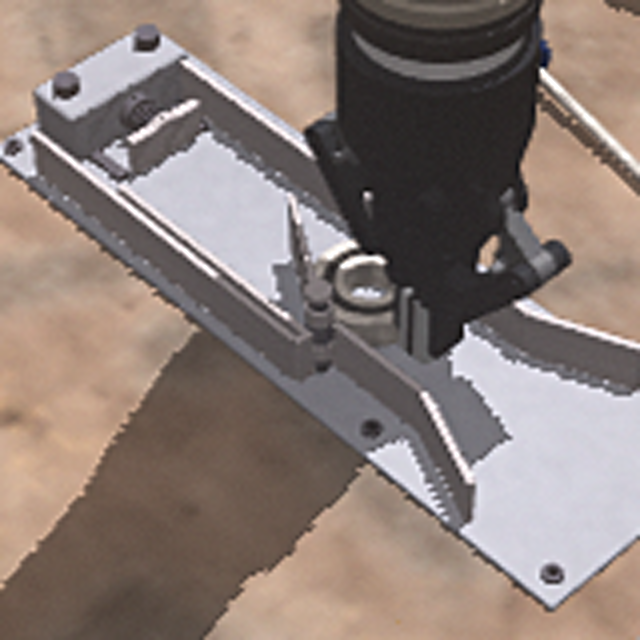

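jog_arm(
  series=[
    [[0,0.005,0],[0,0,0],0],
    [[0,0.01,0],[0,0,0],0],
    [[0,0.015,0],[0,0,0],0],
    [[0,0.02,0],[0,0,0],0],
    [[0,0.025,0],[0,0,0],0],
    [[0,0.03,0],[0,0,0],0],
    [[0,0.035,0],[0,0,0],0],
    [[0,0.04,0],[0,0,0],0],
    [[0,0.045,0],[0,0,0],0],
    [[0,0.05,0],[0,0,0],0],
    [[0,0.053,0],[0,0,0],0],
    [[0,0.055,0],[0,0,0],0],
  ],
)

```text
time_s: 9.93
tcp_pos: [0.5522, 0.2979, 0.009]
tool_rot: [[-0.996, 0.084, -0.001], [0.084, 0.996, -0.0], [0.001, -0.0, -1.0]]
force: [-1.0, -1.6, 0.8]
finger_gap: -0.0004
```

```bash
python3 - <<'E'
from mv import *
from station import r
c=r.read_camera("scene");crop(c,240,170,400,330,4,"pics/s8.png")
s=r.state();go(s,(*W(Q,(.05,0,0))[:2],.009));lane(s)
E
```

```text
shift [ 0.0002  0.02   -0.    ] rot [-0.     -0.0007  0.001 ]
t 9.98 lane 0.03 -0.0003 z 0.009 F lane -0.61 0.19 0.28 gap 0.0002 tcp [0.5522 0.2981 0.009 ]
```

View pics/s8.png

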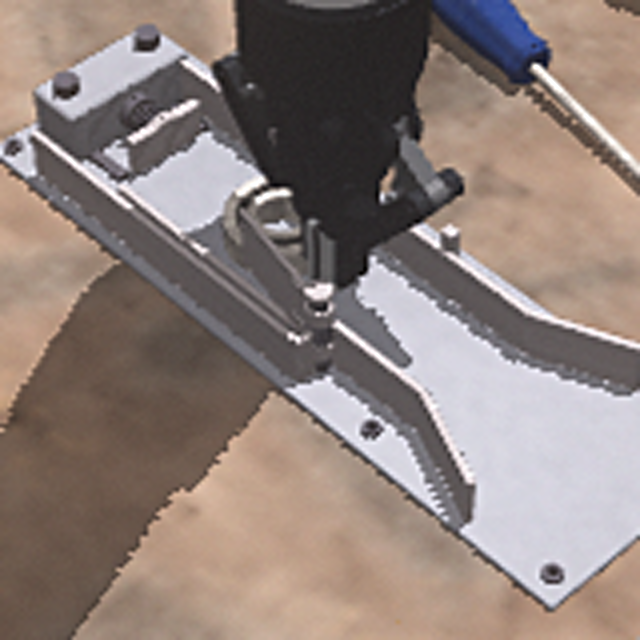

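jog_arm(
  series=[
    [[0,0.003,0],[0,0,0],0],
    [[0,0.006,0],[0,0,0],0],
    [[0,0.009,0],[0,0,0],0],
    [[0,0.012,0],[0,0,0],0],
    [[0,0.015,0],[0,0,0],0],
    [[0,0.018,0],[0,0,0],0],
    [[0,0.02,0],[0,0,0],0],
    [[0,0.021,0],[0,0,0],0],
    [[0,0.022,0],[0,0,0],0],
    [[0,0.022,0],[0,0,0],0],
  ],
)

```text
time_s: 10.82
tcp_pos: [0.5543, 0.3188, 0.009]
tool_rot: [[-0.996, 0.085, -0.0], [0.085, 0.996, -0.001], [0.0, -0.001, -1.0]]
force: [1.6, -1.5, 0.1]
finger_gap: -0.0002
```

jog_arm(
  series=[
    [[0,0.001,0],[0,0,0],0],
    [[0,0.002,0],[0,0,0],0],
    [[0,0.003,0],[0,0,0],0],
    [[0,0.004,0],[0,0,0],0],
    [[0,0.005,0],[0,0,0],0],
  ],
)

```text
time_s: 11.23
tcp_pos: [0.5546, 0.324, 0.009]
tool_rot: [[-0.996, 0.084, -0.001], [0.084, 0.996, -0.001], [0.0, -0.001, -1.0]]
force: [0.5, -0.9, 0.3]
finger_gap: -0.0001
```

```bash
python3 - <<'E'
from mv import *
from station import r
c=r.read_camera("scene");crop(c,220,160,380,320,4,"pics/s9.png")
s=r.state();lane(s)
E
```

```text
t 11.28 lane 0.0563 -0.0005 z 0.009 F lane -1.56 -0.87 0.06 gap -0.0002 tcp [0.5547 0.3243 0.009 ]
```

View pics/s9.png

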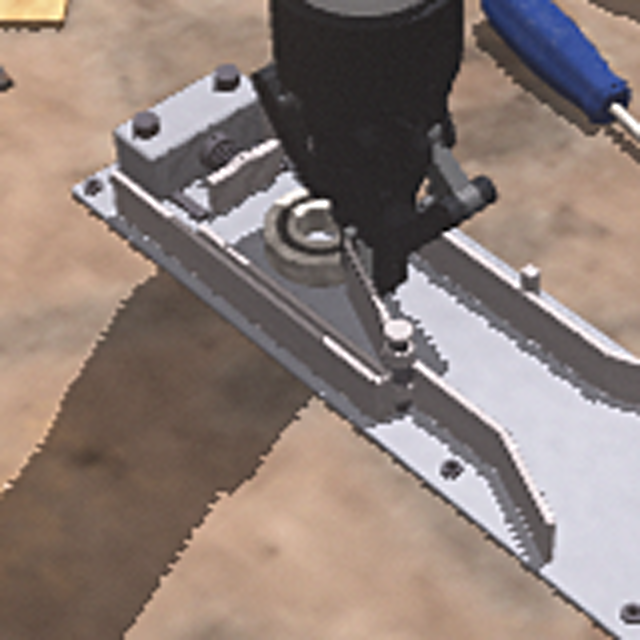

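jog_arm(
  series=[
    [[0,0.001,0],[0,0,0],0],
    [[0,0.002,0],[0,0,0],0],
    [[0,0.003,0],[0,0,0],0],
    [[0,0.004,0],[0,0,0],0],
    [[0,0.005,0],[0,0,0],0],
  ],
)

```text
time_s: 11.7
tcp_pos: [0.555, 0.3288, 0.009]
tool_rot: [[-0.996, 0.085, -0.001], [0.085, 0.996, -0.001], [0.001, -0.001, -1.0]]
force: [1.9, -2.0, 0.1]
finger_gap: -0.0002
```

```bash
python3 - <<'E'
from mv import *
from station import r
c=r.read_camera("scene");crop(c,220,160,340,280,5,"pics/s10.png")
s=r.state();lane(s)
E
```

```text
t 11.75 lane 0.0611 -0.0005 z 0.009 F lane -0.11 -1.04 0.28 gap 0.0001 tcp [0.555  0.3291 0.009 ]
```

View pics/s10.png

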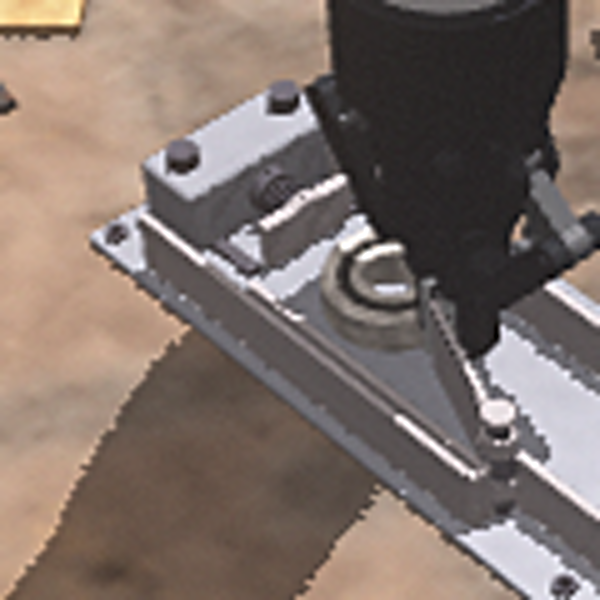

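jog_arm(
  series=[
    [[0,0.001,0],[0,0,0],0],
    [[0,0.002,0],[0,0,0],0],
    [[0,0.003,0],[0,0,0],0],
    [[0,0.004,0],[0,0,0],0],
    [[0,0.004,0],[0,0,0],0],
  ],
)

```text
time_s: 12.17
tcp_pos: [0.5554, 0.333, 0.009]
tool_rot: [[-0.996, 0.084, -0.001], [0.084, 0.996, -0.001], [0.001, -0.001, -1.0]]
force: [1.2, -1.1, -0.6]
finger_gap: -0.0001
```

jog_arm(
  series=[
    [[0,0.001,0],[0,0,0],0],
    [[0,0.002,0],[0,0,0],0],
    [[0,0.003,0],[0,0,0],0],
    [[0,0.003,0],[0,0,0],0],
  ],
)

```text
time_s: 12.5
tcp_pos: [0.5556, 0.336, 0.0089]
tool_rot: [[-0.996, 0.084, -0.001], [0.084, 0.996, -0.001], [0.001, -0.001, -1.0]]
force: [1.1, -1.5, 0.0]
finger_gap: -0.0001
```

```bash
python3 - <<'E'
from mv import *
from station import r
c=r.read_camera("scene");crop(c,220,160,340,280,5,"pics/s11.png")
s=r.state();lane(s)
E
```

```text
t 12.55 lane 0.0679 -0.0005 z 0.009 F lane -0.45 -1.18 1.55 gap -0.0002 tcp [0.5556 0.3359 0.009 ]
```

View pics/s11.png

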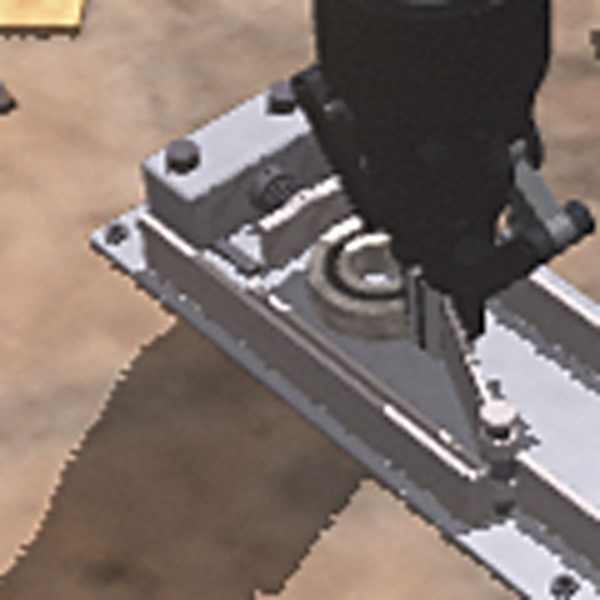

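jog_arm(
  series=[
    [[0,0.001,0],[0,0,0],0],
    [[0,0.002,0],[0,0,0],0],
    [[0,0.003,0],[0,0,0],0],
    [[0,0.003,0],[0,0,0],0],
  ],
)

```text
time_s: 12.88
tcp_pos: [0.5555, 0.3392, 0.0089]
tool_rot: [[-0.996, 0.084, -0.001], [0.084, 0.996, -0.0], [0.001, -0.001, -1.0]]
force: [0.9, -0.4, 0.6]
finger_gap: 0.0001
```

jog_arm(
  series=[
    [[0,0.001,0],[0,0,0],0],
    [[0,0.002,0],[0,0,0],0],
    [[0,0.002,0],[0,0,0],0],
    [[0,0.002,0],[0,0,0],0],
  ],
)

```text
time_s: 13.22
tcp_pos: [0.5557, 0.3411, 0.0089]
tool_rot: [[-0.996, 0.084, -0.001], [0.084, 0.996, -0.0], [0.001, -0.001, -1.0]]
force: [-1.0, 0.0, 0.6]
finger_gap: -0.0002
```

```bash
python3 - <<'E'
from mv import *
from station import r
c=r.read_camera("scene");lane(r.state());c=r.read_camera("scene");crop(c,220,160,340,280,5,"pics/s12.png")
s=r.state();lane(s)
E
```

```text
t 13.27 lane 0.073 -0.0001 z 0.0089 F lane -0.47 -0.24 0.37 gap 0.0005 tcp [0.5557 0.341  0.0089]
t 13.32 lane 0.073 -0.0001 z 0.0088 F lane -1.07 -0.62 -0.12 gap -0.0 tcp [0.5557 0.341  0.0088]
```

View pics/s12.png

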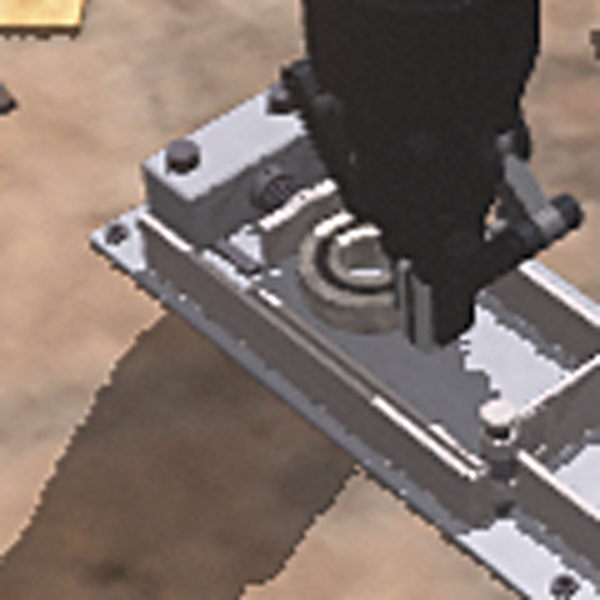

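jog_arm(
  series=[
    [[0,0.001,0],[0,0,0],0],
    [[0,0.002,0],[0,0,0],0],
    [[0,0.002,0],[0,0,0],0],
    [[0,0.002,0],[0,0,0],0],
  ],
)

```text
time_s: 13.65
tcp_pos: [0.5561, 0.3428, 0.0089]
tool_rot: [[-0.996, 0.084, -0.001], [0.084, 0.996, -0.001], [0.001, -0.001, -1.0]]
force: [0.1, -0.1, -0.4]
finger_gap: 0.0
```

jog_arm(
  series=[
    [[0,0.001,0],[0,0,0],0],
    [[0,0.002,0],[0,0,0],0],
    [[0,0.002,0],[0,0,0],0],
    [[0,0.002,0],[0,0,0],0],
  ],
)

```text
time_s: 13.98
tcp_pos: [0.5564, 0.3448, 0.0089]
tool_rot: [[-0.996, 0.084, -0.001], [0.084, 0.996, -0.001], [0.001, -0.001, -1.0]]
force: [-0.6, -0.3, -0.8]
finger_gap: 0.0001
```

```bash
python3 - <<'E'
from mv import *
from station import r
c=r.read_camera("scene");lane(r.state());c=r.read_camera("scene");crop(c,220,160,340,280,5,"pics/s13.png")
s=r.state();lane(s)
E
```

```text
t 14.03 lane 0.0768 -0.0005 z 0.0089 F lane 0.81 0.26 0.27 gap -0.0003 tcp [0.5564 0.3447 0.0089]
t 14.08 lane 0.0768 -0.0005 z 0.0089 F lane -0.91 0.21 0.08 gap 0.0 tcp [0.5564 0.3448 0.0089]
```

View pics/s13.png

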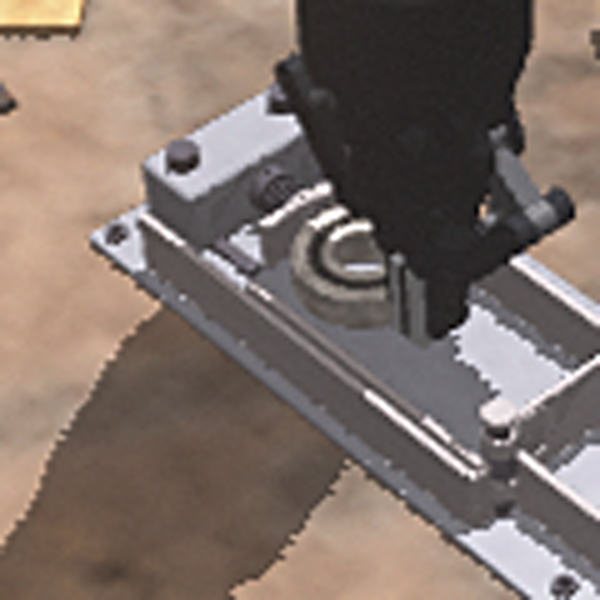

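jog_arm(
  series=[
    [[0,0.001,0],[0,0,0],0],
    [[0,0.001,0],[0,0,0],0],
    [[0,0.001,0],[0,0,0],0],
  ],
)

```text
time_s: 14.33
tcp_pos: [0.5564, 0.345, 0.0089]
tool_rot: [[-0.996, 0.085, -0.001], [0.085, 0.996, -0.002], [0.001, -0.002, -1.0]]
force: [0.1, -2.7, 0.4]
finger_gap: -0.0001
```

jog_arm(
  series=[
    [[0,0.001,0],[0,0,0],0],
    [[0,0.001,0],[0,0,0],0],
    [[0,0.001,0],[0,0,0],0],
  ],
)

```text
time_s: 14.58
tcp_pos: [0.5565, 0.3455, 0.0088]
tool_rot: [[-0.996, 0.085, -0.001], [0.085, 0.996, -0.002], [0.001, -0.002, -1.0]]
force: [-1.2, -3.8, 1.3]
finger_gap: -0.0002
```

jog_arm(
  series=[
    [[0,0.001,0],[0,0,0],0],
    [[0,0.001,0],[0,0,0],0],
    [[0,0.001,0],[0,0,0],0],
  ],
)

```text
time_s: 14.83
tcp_pos: [0.5567, 0.3464, 0.0088]
tool_rot: [[-0.996, 0.085, -0.001], [0.085, 0.996, -0.003], [0.001, -0.003, -1.0]]
force: [-1.4, -4.9, 2.4]
finger_gap: -0.0001
```

jog_arm(
  series=[
    [[0,0.001,0],[0,0,0],0],
    [[0,0.002,0],[0,0,0],0],
    [[0,0.002,0],[0,0,0],0],
    [[0,0.002,0],[0,0,0],0],
  ],
)

```text
time_s: 15.17
tcp_pos: [0.5568, 0.3472, 0.0087]
tool_rot: [[-0.996, 0.086, -0.002], [0.086, 0.996, -0.004], [0.001, -0.004, -1.0]]
force: [-1.9, -6.9, 3.0]
finger_gap: -0.0003
```

jog_arm(
  series=[
    [[0,0.001,0],[0,0,0],0],
    [[0,0.001,0],[0,0,0],0],
    [[0,0.001,0],[0,0,0],0],
  ],
)

```text
time_s: 15.42
tcp_pos: [0.5569, 0.3476, 0.0087]
tool_rot: [[-0.996, 0.086, -0.002], [0.086, 0.996, -0.005], [0.002, -0.005, -1.0]]
force: [-1.3, -6.9, 3.2]
finger_gap: 0.0001
```

jog_arm(
  series=[
    [[0,0.001,0],[0,0,0],0],
    [[0,0.002,0],[0,0,0],0],
    [[0,0.002,0],[0,0,0],0],
    [[0,0.002,0],[0,0,0],0],
  ],
)

```text
time_s: 15.75
tcp_pos: [0.557, 0.3483, 0.0087]
tool_rot: [[-0.996, 0.086, -0.003], [0.086, 0.996, -0.007], [0.002, -0.007, -1.0]]
force: [-1.8, -8.0, 5.4]
finger_gap: -0.0001
```

jog_arm(
  series=[
    [[0,0.001,0],[0,0,0],0],
    [[0,0.001,0],[0,0,0],0],
    [[0,0.001,0],[0,0,0],0],
  ],
)

```text
time_s: 16.0
tcp_pos: [0.5571, 0.3486, 0.0087]
tool_rot: [[-0.996, 0.087, -0.003], [0.087, 0.996, -0.007], [0.002, -0.008, -1.0]]
force: [-1.5, -10.2, 5.7]
finger_gap: -0.0
```

jog_arm(
  series=[
    [[0,0.001,0],[0,0,0],0],
    [[0,0.001,0],[0,0,0],0],
    [[0,0.001,0],[0,0,0],0],
    [[0,0.001,0],[0,0,0],0],
    [[0,0.001,0],[0,0,0],0],
  ],
)

```text
time_s: 16.42
tcp_pos: [0.5571, 0.349, 0.0087]
tool_rot: [[-0.996, 0.087, -0.004], [0.087, 0.996, -0.008], [0.003, -0.009, -1.0]]
force: [-1.5, -12.0, 5.1]
finger_gap: 0.0
```

jog_arm(
  series=[
    [[0,0,0],[0,0,0],0],
    [[0,0,0],[0,0,0],0],
    [[0,0,0],[0,0,0],0],
    [[0,0,0],[0,0,0],0],
  ],
)

```text
time_s: 16.75
tcp_pos: [0.5571, 0.349, 0.0087]
tool_rot: [[-0.996, 0.087, -0.004], [0.087, 0.996, -0.008], [0.003, -0.009, -1.0]]
force: [-1.9, -11.0, 4.6]
finger_gap: -0.0005
```

```bash
python3 - <<'E'
from mv import *
from station import r
for i in range(3):
    c=r.read_camera("scene");lane(r.state())
crop(c,220,160,340,280,5,"pics/s14.png")
E
```

```text
t 16.8 lane 0.0811 -0.0008 z 0.0087 F lane -11.78 1.13 6.47 gap -0.0001 tcp [0.5571 0.349  0.0087]
t 16.85 lane 0.081 -0.0009 z 0.0087 F lane -11.26 0.72 5.48 gap -0.0001 tcp [0.5571 0.349  0.0087]
t 16.9 lane 0.081 -0.0009 z 0.0087 F lane -11.32 0.81 5.4 gap 0.0001 tcp [0.5571 0.349  0.0087]
```

View pics/s14.png

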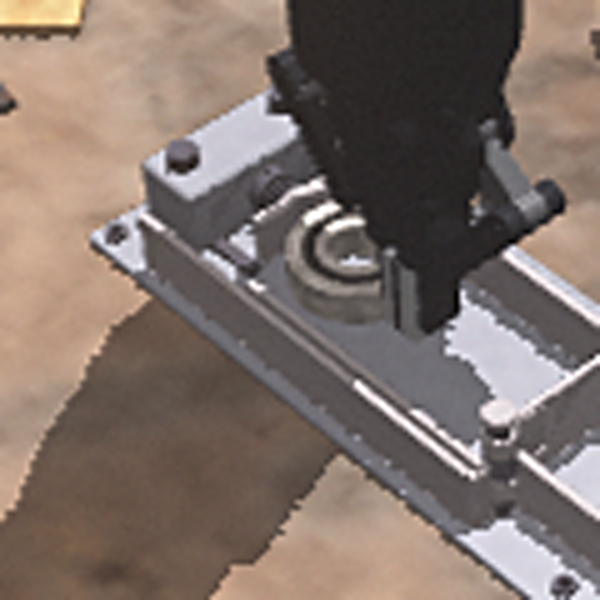

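jog_arm(
  series=[
    [[0,-0.001,0],[0,0,0],0],
    [[0,-0.002,0],[0,0,0],0],
    [[0,-0.003,0],[0,0,0],0],
    [[0,-0.004,0],[0,0,0],0],
    [[0,-0.005,0],[0,0,0],0],
    [[0,-0.006,0],[0,0,0],0],
    [[0,-0.007,0],[0,0,0],0],
    [[0,-0.008,0],[0,0,0],0],
    [[0,-0.009,0],[0,0,0],0],
    [[0,-0.01,0],[0,0,0],0],
    [[0,-0.011,0],[0,0,0],0],
    [[0,-0.012,0],[0,0,0],0],
  ],
)

```text
time_s: 17.9
tcp_pos: [0.5562, 0.3444, 0.0092]
tool_rot: [[-0.996, 0.084, 0.0], [0.084, 0.996, 0.002], [0.0, 0.002, -1.0]]
force: [0.0, -0.3, 0.5]
finger_gap: 0.0002
```

jog_arm(
  series=[
    [[0,-0.002,0],[0,0,0],0],
    [[0,-0.005,0],[0,0,0],0],
    [[0,-0.008,0],[0,0,0],0],
    [[0,-0.008,0],[0,0,0],0],
    [[0,-0.008,0],[0,0,0],0],
  ],
)

```text
time_s: 18.32
tcp_pos: [0.5556, 0.3344, 0.009]
tool_rot: [[-0.996, 0.085, -0.001], [0.085, 0.996, -0.001], [0.0, -0.001, -1.0]]
force: [0.2, 1.1, 0.1]
finger_gap: 0.0
```

```bash
python3 - <<'E'
from mv import *
from station import r
c=r.read_camera("scene");lane(r.state())
crop(c,220,160,340,280,5,"pics/s15.png")
E
```

```text
t 18.37 lane 0.0667 -0.0006 z 0.009 F lane 0.25 -0.12 -0.2 gap -0.0001 tcp [0.5556 0.3347 0.009 ]
```

View pics/s15.png

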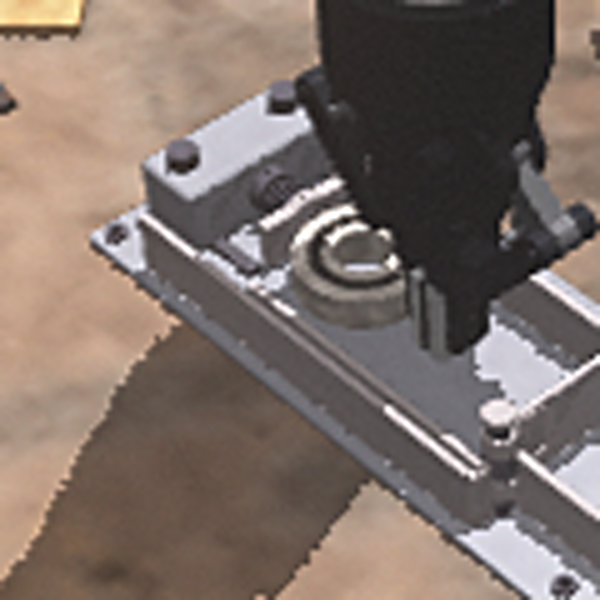

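Finger is clear of the bearing. The gate, with its post at (497,410) in the crop, is already shut, so I'll lift straight up and then move aside.

jog_arm(
  series=[
    [[0,0,-0.01],[0,0,0],0],
    [[0,0,-0.03],[0,0,0],0],
    [[0,0,-0.06],[0,0,0],0],
    [[0,0,-0.1],[0,0,0],0],
    [[0,0,-0.14],[0,0,0],0],
    [[0.02,0,-0.16],[0,0,0],0],
    [[0.06,0,-0.18],[0,0,0],0],
    [[0.1,0,-0.18],[0,0,0],0],
    [[0.12,0,-0.18],[0,0,0],0],
    [[0.12,0,-0.18],[0,0,0],0],
    [[0.12,0,-0.18],[0,0,0],0],
  ],
)

```text
time_s: 19.28
tcp_pos: [0.4351, 0.3458, 0.1901]
tool_rot: [[-0.997, 0.082, 0.0], [0.082, 0.997, 0.001], [-0.0, 0.001, -1.0]]
force: [1.1, 0.1, 0.5]
finger_gap: -0.0002
```

```bash
python3 - <<'E'
from mv import *
from station import r
c=r.read_camera("scene");lane(r.state())
crop(c,140,120,460,360,2.5,"pics/s16.png")
c=r.read_camera("top");crop(c,200,130,440,310,3,"pics/t16.png")
E
```

```text
t 19.33 lane 0.067 0.119 z 0.19 F lane 0.03 -0.41 0.25 gap -0.0002 tcp [0.4365 0.3452 0.19  ]
```

View pics/s16.png

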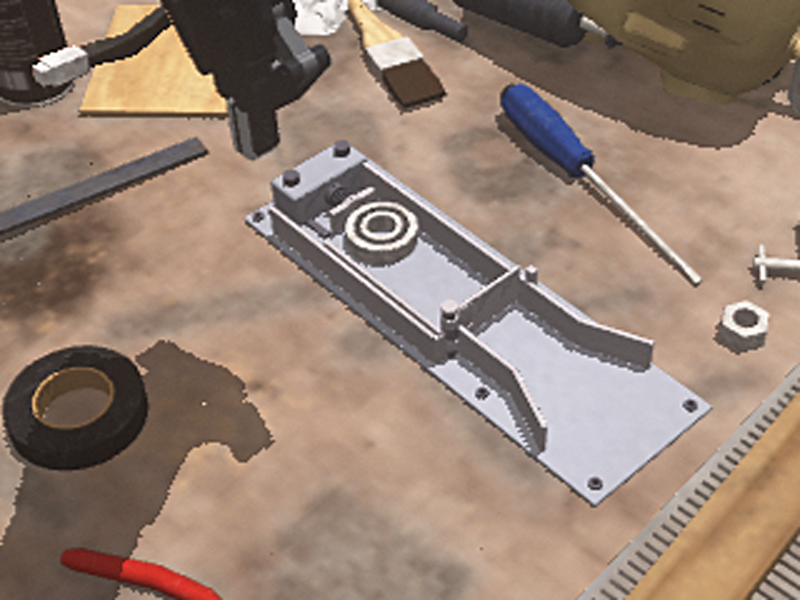

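View pics/t16.png

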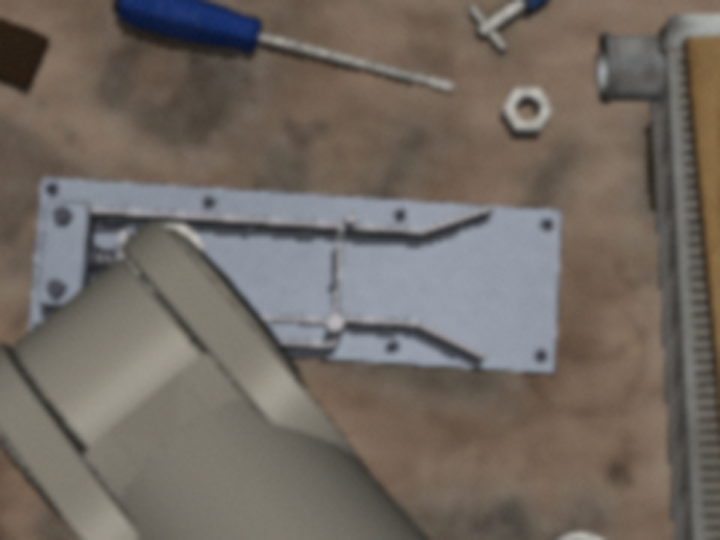

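```bash
python3 - <<'E'
from station import r
print(r.hand_in())
E
```

```text
the job is handed in; nothing more can be done
None
```

I loaded the bearing into the pen, pressed it against the plunger and withdrew, with the gate shut behind it. I then handed the job in at about 19 s. The main doubt is whether I took the bearing you meant.

- **Which bearing:** I took the one at about (0.406, 0.196), 0.45 m from the base. A third, identical ring stood half hidden behind the spray can, about 1.04 m out. Read literally, that ring is the farthest. I treated it as background because it lies beyond the 0.925 m tool-down reach and behind the can. I did not test whether a tilted tool could reach it.
- **Placing and pushing:** I laid the bearing flat in the lane mouth and pushed it through the gate with closed fingers. It met the plunger with the pad's face at about x = 0.117 + 0.026 = 0.143 m in the lane.
- **Pressing:** The force was about 11–12 N (readings vary by about 1 N) for roughly 0.8 s. The fingers moved about 4 mm past first contact, so by that estimate the plunger was well short of its 9 mm limit.
- **Final checks:** The last scene picture shows the bearing flat at the plunger and the gate shut. The tape roll, nut and screwdriver look unmoved, though I judged that by eye. The arm is clear, and the force reading is near zero.
- **Disagreements:** The two cameras differed by 2–3 mm throughout, so I used their mean. While pressing, there was also about 5 N of upward force on the tool, from the arm flexing slightly.

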